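# Feel the rubber stoppers and close the flask

## Robot

A 7-joint arm with a two-finger parallel gripper is mounted at the origin on the work surface. World frame = base frame: x ahead of the robot, y to its left, z up, the work surface at z = 0. Lengths are in m, angles in rad, forces in N, time in s.
With the tool pointing down it reaches from about 0.425 to 0.875 m from the base axis. Payload 4.7 kg.
Tool frame: the origin (TCP) lies midway between the tips of the shut fingers; the grasp point (between the pads) lies 19 mm behind it; z points along the fingers, x is the direction in which the jaws open and shut, and the axes are right-handed (so a half turn about z gives the same grasp; the last joint's range is limited). The gripper opens to 85 mm and grips with 20 to 120 N. Pads are 22 mm wide; open, the fingers measure 114 mm over their backs; the gripper's body (76 mm by 85 mm) begins 54 mm behind the grasp point. The pads swing forward as they close: fully open they stand 13 mm farther back than shut.
Start: joints at [-1.202, 0.321, -0.07, 1.45, 0.023, 1.371, -0.057], TCP at [0.226, 0.61, 0.231] pointing down, gripper open.
Joint ranges: [-2.86, 2.86], [-0.3, 2.09], [-1.38, 1.24], [0.06, 2.45], [-1.56, 4.7], [0.09, 2.05], [-2.69, 2.69]. Speed limits (rad/s): [2.57, 2.57, 3.14, 3.14, 3.14, 3.14, 3.14].

## Interface

Orientations are given as a rotation vector (axis times angle).
In Python, from plant import bot gives the robot as it stands. The module is installed in compiled form; this text tells all that it offers.
- The arm moves only by the tool apply_moves, never from a script. Its argument "commands" is one flat list of numbers, 7 for each row, row after row: the turn, a rotation vector about the world's x, y, z in degrees, then the shift along the world's x, y, z in mm, then the opening, from 0 (shut) to 1 (fully open). In form: [wx, wy, wz, tx, ty, tz, jaw, wx, wy, wz, tx, ty, tz, jaw, ...]. A call has 1 to 12 rows; each row is the pose to reach, as a shift and turn from the pose commanded when the call began; what a row does not reach only later rows make up. A row lasts 1/8 s, in which the tool goes at most 62.5 mm and 10.7 degrees, less where a joint would pass 70% of its speed; a pose out of reach is approached as far as the arm can. A call with a gripper value outside its range is refused whole. The fingers move at their own pace and stop on an object; "grip_force" is the grip in N (left out, the last holds). Time passes only in rows, so rows that repeat a pose let the fingers close. It gives the time, the measured TCP pose, the force and the opening at its end, in the units of the state.
- bot.observe(): the state, without advancing time (a new reading comes with each control period).
- bot.snapshot(name): name is "side" or "top" or "wrist"; returns a dict with "image" (420x560x3 uint8, red, green, blue), "vfov" (degrees; the focal length in pixels is half the picture's height over the tangent of half this angle, whatever the lens; pixels are square), "cx", "cy" (the principal point, pixels), "T" (4x4, takes a point from camera to world coordinates); the wrist camera has in their place "T_tool_cam" (4x4, takes a point from camera to tool coordinates, whose origin is the TCP and whose axes are the tool frame's). Camera axes: x right, y up, looking along -z (the intrinsics and any distortion apply to the point x, -y, -z); pixel columns grow to the right and rows downward; lengths in m; the calibration is good to about 2 mm. A picture is of the moment at which its call begins: read the wrist's pose just before it. There is no depth.
- bot.sign_off(): hands the job in, once; it reports no verdict.
The state is a dict: "time": time; "q": joint angles; "joint_velocities": joint speeds; "effort": joint torques, N m; "ee_pos": TCP position; "orientation": TCP orientation; "ft_force": force on the tool from outside, world axes, zero at the start; "moment": the same for the moment, N m; "grip_width": opening from 0.0 (shut) to 1.0 (fully open).
Only numpy, scipy, OpenCV 4.12 (cv2) and the standard library are available. Lean on these libraries where they do the work, as an engineer would, in place of code of your own. Each camera call takes 0.05 s, during which the arm holds its last target.

## Task

One of the three rubber stoppers is still supple, the other two have perished and gone hard: feel them by squeezing them gently across the sides. Push the supple one, wide end up, firmly into the neck of the conical flask until about half its length is in, without straining the glass, and put the two hard ones in the white tray to be thrown away. Leave the flask standing where it is and the other things on the bench undisturbed.

Things in the scene. Friction and masses are not known exactly. Their poses are not given: they have to be found in the camera images.
- stopper_a: first of three tapered solid rubber stoppers, red-brown and alike to the eye (the names do not tell them apart): 40 mm high, 44 mm across the wide top, tapering to 36 mm at 8 mm up, then bevelled to 29 mm at the foot it stands on; 55 g. Origin at the centre of the foot, z towards the wide top. One of the three is supple, two have gone hard; only squeezing tells which.
- stopper_b: second stopper, same looks, size and axes. Any of the three: squeezed across the sides at about 20 N a finger, 12 mm below its top, a hard one stays at about 41 mm between the fingertips and gives under 1 mm; the supple one closes to 31 to 37 mm, and springs back when let go. 20 N a finger also carries it well; over 35 N a finger is too rough.
- stopper_c: third stopper, same looks, size and axes as the other two.
- flask: wide-neck conical flask of clear glass, loose, 140 mm high, 85 mm across the foot, steadied by a dark blue lead ring (112 mm across, 14 to 30 mm above the bench); 0.85 kg in all. The neck runs straight for 40 mm below the rim, 37.2 mm inside and 44 mm outside, with a bead 50 mm across at the rim. Origin at the centre of its underside, z up.
- flask_mouth (a point): centre of the flask's mouth, level with the top of the rim, z up. A stopper let go in the neck sinks only 10 to 12 mm by its own weight. The supple one, pushed straight down with 8 to 20 N (least while gripped by its sides), goes half its length (20 mm) in and stays there; a hard one jams at 11 to 16 mm and will not follow. A push of over 30 N strains the glass.
- tray: white plastic discard tray, loose, open on top: 140 mm (x) by 220 mm (y) outside, 40 mm high, walls and floor 4 mm. Origin at the centre of its underside, z up.
- beaker: bystander: small glass beaker, 50 mm across, 70 mm high; origin under its centre.
- vial: bystander: amber glass vial with a black cap, 26 mm across, 45 mm high; origin under its centre.
- marker: bystander: white marker pen with a black cap lying flat along its own y, 140 mm long, 15 mm thick; origin under its middle.
- timer: bystander: flat white timer 65 x 65 x 16 mm; origin under its centre.
- dishes: bystander: stack of three clear dishes, 92 mm across, 45 mm high; origin under its centre.
- tube_rack: bystander: purple tube rack 86 mm (x) by 128 mm (y), 26 mm high; origin under its centre.
- wash_bottle: bystander: white wash bottle with a red cap and a bent spout, 62 mm across, 175 mm high; origin under its centre.
Mind the look-alikes: they are no part of the job. Leave any orange or pink look-alike of the flask alone.

How it is judged:
By the outcome, as a careful person would: the job done as asked, in the order asked, and still so for the second after the job is handed in, with the robot touching nothing.
It also fails if it takes over 58 s, if anything falls off the work surface, if the arm or the gripper's body presses on something with over 40 N, if the wrist force passes 120 N, or if a joint passes its speed limit or range.

## Working session

There is one attempt and no reset: what is moved stays moved. The work goes in short steps, Python scripts to look and compute and a tool call to move; the robot and the scene stay as the last step left them, time stands still between calls to the robot, and variables do not carry over. Pictures are saved under pics/ and viewed, and the job is handed in when it is done.

Besides the shell and the picture viewer there is one more tool, called after "Request:" as a command line: name --argument value ..., lists and objects as JSON in quotes. apply_moves: Moves the arm, as the interface text tells. Its arguments: {"type":"object","properties":{"commands":{"type":"array","items":{"type":"number"}},"grip_force":{"type":"number"}},"required":["commands"]}

```bash
mkdir -p pics; python3 - <<'E'
from plant import bot
import cv2,json
s=bot.observe();print(s)
for n in("side","top","wrist"):
    d=bot.snapshot(n);cv2.imwrite(f"pics/{n}0.png",d["image"][:,:,::-1]);print(n,{k:v for k,v in d.items() if k!="image"})
E
```

```text
{'time': 0.0, 'q': array([-1.20191468,  0.32179898, -0.07006427,  1.451674  ,  0.02257159,
        1.37078699, -0.05690986]), 'joint_velocities': array([ 9.52504164e-05, -8.13689089e-04,  3.53545411e-04, -7.50032080e-04,
        1.20060583e-03, -9.47505939e-04,  7.69639568e-04]), 'effort': array([ 1.14129456e-03, -4.93577278e+01, -3.81250056e-01, -3.14334834e+01,
        1.31154896e-02,  1.13998022e-02,  2.70019100e-06]), 'ee_pos': array([0.22566378, 0.60900094, 0.23023943]), 'orientation': array([ 2.57765150e+00,  1.79392600e+00, -2.35330527e-03]), 'ft_force': array([0.3912655 , 0.01218213, 0.13500385]), 'moment': array([ 0.00615189,  0.02977928, -0.000496  ]), 'grip_width': 1.000947606543167}
side {'vfov': 42.0129372355219, 'cx': 282.1030083805101, 'cy': 206.3771307438227, 'T': array([[ 0.97854718,  0.09212243, -0.18427936,  0.3209274 ],
       [-0.20565835,  0.48996501, -0.84713572, -1.14441887],
       [ 0.01225024,  0.86686086,  0.49839963,  0.78630168],
       [ 0.        ,  0.        ,  0.        ,  1.        ]])}
top {'vfov': 48.0210256074155, 'cx': 282.0378970630908, 'cy': 205.96661243783808, 'T': array([[-0.02706687,  0.98260318, -0.1837345 ,  0.36698227],
       [-0.9994642 , -0.02321733,  0.02307103, -0.01189103],
       [ 0.01840385,  0.18426051,  0.98270512,  1.12690734],
       [ 0.        ,  0.        ,  0.        ,  1.        ]])}
wrist {'vfov': 68.2556451206356, 'cx': 278.55555182443163, 'cy': 209.296290010129, 'T_tool_cam': array([[ 9.99998559e-01,  1.33290271e-03, -1.05150909e-03,
        -3.03317001e-04],
       [ 1.00981135e-03, -9.64868200e-01, -2.62732442e-01,
        -6.53373444e-02],
       [-1.36476447e-03,  2.62731002e-01, -9.64868156e-01,
        -1.42456173e-01],
       [ 0.00000000e+00,  0.00000000e+00,  0.00000000e+00,
         1.00000000e+00]])}
```

View pics/side0.png

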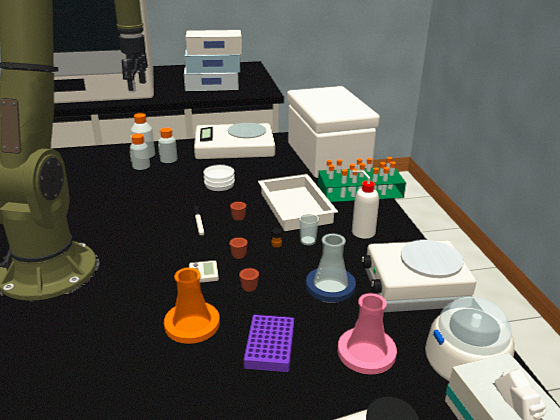

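View pics/top0.png

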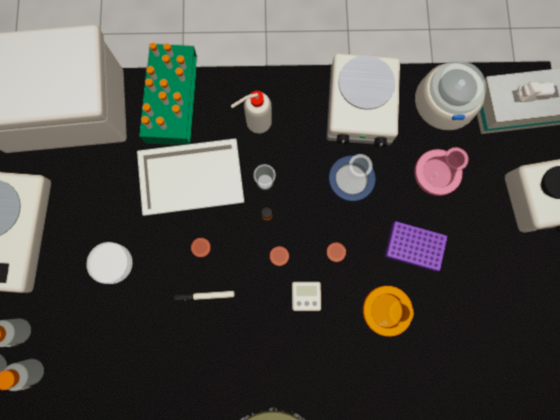

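View pics/wrist0.png

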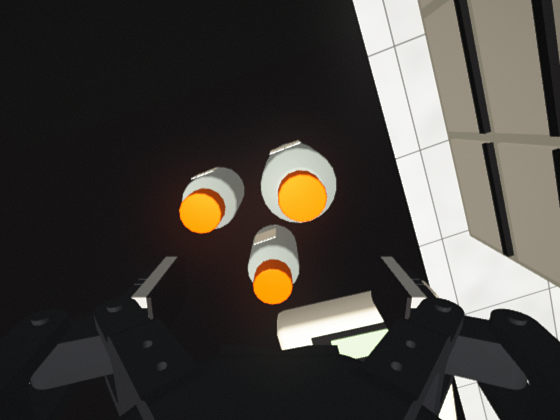

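The stoppers are at top-view pixels (201,247), (279,256), (336,252) and side-view pixels (238,210), (238,247), (249,279). They could be confused with the vial at top (267,214). The clear flask with the blue ring is at top (352,178), mouth (361,166), and side mouth (333,240). Its look-alikes are orange at top (388,311) and pink at top (438,172). Next I segment and triangulate.

```bash
cat > h.py <<'E'
import numpy as np,cv2
from scipy.spatial.transform import Rotation as R
def f(d): return 210/np.tan(np.radians(d["vfov"])/2)
def camT(d,pose=None):
    if "T" in d: return d["T"]
    T=np.eye(4);T[:3,:3]=R.from_rotvec(pose[1]).as_matrix();T[:3,3]=pose[0]
    return T@d["T_tool_cam"]
def ray(d,u,v,T):
    k=f(d);r=T[:3,:3]@np.array([(u-d["cx"])/k,-(v-d["cy"])/k,-1.])
    return T[:3,3],r/np.linalg.norm(r)
def atz(d,u,v,z,T):
    o,r=ray(d,u,v,T);return o+r*(z-o[2])/r[2]
def proj(d,p,T):
    c=T[:3,:3].T@(np.asarray(p)-T[:3,3]);k=f(d)
    return np.array([d["cx"]+k*c[0]/-c[2],d["cy"]-k*c[1]/-c[2]])
def tri(rs):
    A=np.zeros((3,3));b=np.zeros(3)
    for o,r in rs:
        P=np.eye(3)-np.outer(r,r);A+=P;b+=P@o
    p=np.linalg.solve(A,b);return p,[np.linalg.norm((np.eye(3)-np.outer(r,r))@(p-o)) for o,r in rs]
E
python3 - <<'E'
from h import *
from plant import bot
D={n:bot.snapshot(n) for n in("side","top")}
for n,d in D.items():
    im=d["image"];cv2.imwrite(f"pics/{n}_c.png",cv2.resize(im[130:330,150:410,::-1] if n=="side" else im[130:330,130:390,::-1],None,fx=3,fy=3,interpolation=cv2.INTER_CUBIC))
    h=cv2.cvtColor(im,cv2.COLOR_RGB2HSV)
    m=((h[...,0]<10)&(h[...,1]>100)&(h[...,2]>60)).astype(np.uint8)
    k,l,st,c=cv2.connectedComponentsWithStats(m)
    for i in range(1,k):
        if st[i,4]>60:
            ys,xs=np.where(l==i);print(n,st[i],c[i].round(1),im[ys,xs].mean(0).round())
S=[(201,247,238,210),(279,256,238,247),(336,252,249,279),(361,166,333,240)]
for a,b,c,e in S:
    print(tri([ray(D["top"],a,b,D["top"]["T"]),ray(D["side"],c,e,D["side"]["T"])]))
E
```

```text
side [362 181  13  12 129] [367.6 186.4] [197.  22.  16.]
side [230 201  17  20 258] [237.9 209.8] [127.  54.  34.]
side [229 237  19  22 320] [238.3 246.9] [131.  56.  35.]
side [239 268  20  24 375] [248.7 278.5] [135.  58.  35.]
top [250  90  14  17 176] [257.1  98.2] [187.  47.  32.]
top [190 237  21  21 336] [200.3 247. ] [158.  84.  60.]
top [326 242  21  21 337] [335.9 251.7] [164.  93.  69.]
top [269 246  21  21 336] [278.9 255.7] [165.  93.  68.]
(array([0.4796071 , 0.15408208, 0.02406591]), [np.float64(0.000598062143006167), np.float64(0.0005980621430062558)])
(array([ 0.45422227, -0.02744381,  0.02515297]), [np.float64(0.0002789144518720182), np.float64(0.00027891445187206164)])
(array([ 0.46046024, -0.16096301,  0.02597319]), [np.float64(0.00010839103427910974), np.float64(0.00010839103427930445)])
(array([ 0.63635488, -0.20892328,  0.14062846]), [np.float64(0.000781904161201988), np.float64(0.0007819041612018506)])
```

View pics/side_c.png

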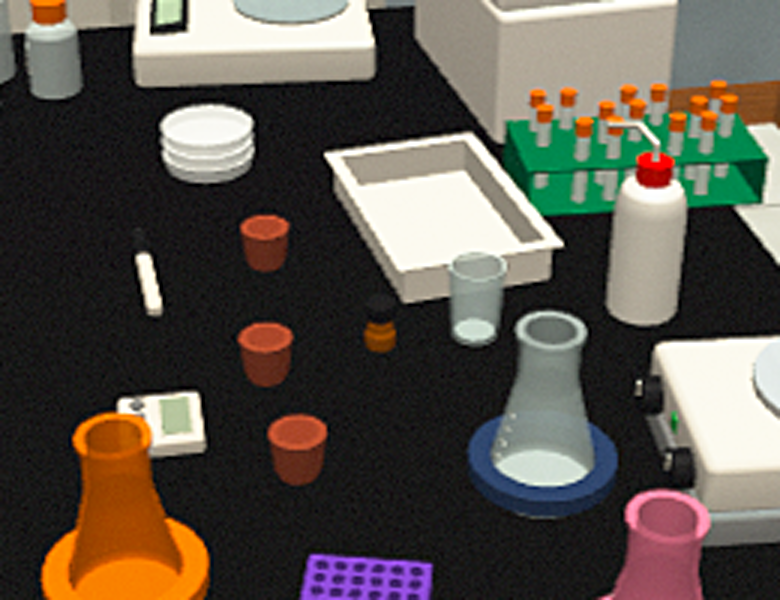

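View pics/top_c.png

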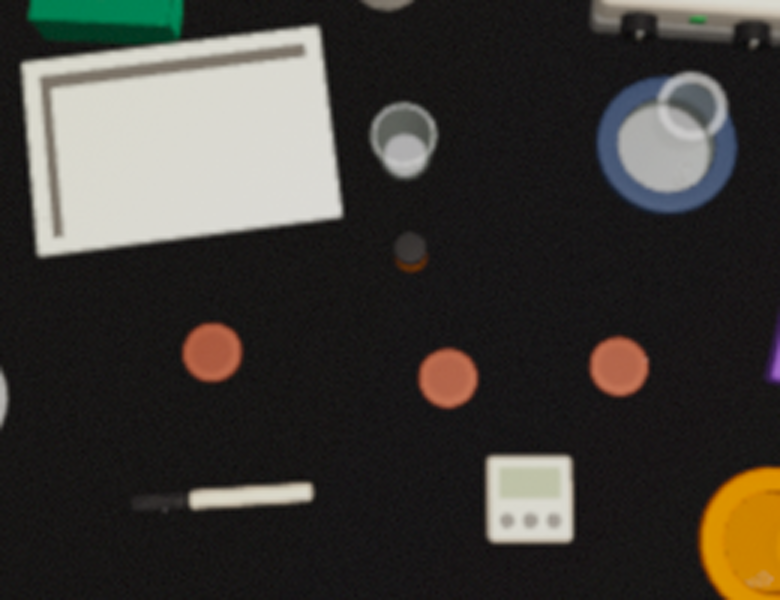

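```bash
python3 - <<'E'
from h import *
from plant import bot
D={n:bot.snapshot(n) for n in("side","top")}
t,s=D["top"],D["side"]
for n,(a,b,c,e) in dict(A=(201.0,247.3,238.3,206.3),B=(279.3,256.3,238.7,243.3),C=(336.3,252.3,249.3,274.2),mouth=(360.9,165.4,333.8,240.4)).items():
    p,r=tri([ray(t,a,b,t["T"]),ray(s,c,e,s["T"])]);z=.14 if n=="mouth" else .04
    print(n,p.round(4),np.round(r,4),atz(t,a,b,z,t["T"]).round(4),atz(s,c,e,z,s["T"]).round(4))
for u,v in((22,62),(320,27),(342,216),(38,256)):
    print("tray",atz(t,130+u/3,130+v/3,.04,t["T"]).round(3))
for u,v in((327,155),(470,134),(560,243),(403,298-15)):
    print("trayS",atz(s,150+u/3,130+v/3,.04,s["T"]).round(3))
# ring center
print("ring",atz(t,130+667/3,130+145/3,.03,t["T"]).round(4))
for n,u,v,z in(("beaker",403,135,.07),("vial",410,247,.045),("wash",383,-95,.15),("timer",530,500,.016),("marker",222,497,.012)):
    print(n,atz(t,130+u/3,130+v/3,z,t["T"]).round(3))
print(R.from_rotvec(bot.observe()["orientation"]).as_matrix().round(3))
E
```

```text
A [0.4791 0.1521 0.0368] [0.0009 0.0009] [0.4779 0.1516 0.04  ] [0.4793 0.1466 0.04  ]
B [ 0.4544 -0.0281  0.0362] [0.0015 0.0015] [ 0.4526 -0.0279  0.04  ] [ 0.4552 -0.0336  0.04  ]
C [ 0.4601 -0.16    0.0386] [0.0015 0.0015] [ 0.4585 -0.1597  0.04  ] [ 0.4614 -0.1618  0.04  ]
mouth [ 0.6381 -0.209   0.1394] [0.0009 0.0009] [ 0.6371 -0.2088  0.14  ] [ 0.6388 -0.2096  0.14  ]
tray [0.712 0.304 0.04 ]
tray [0.737 0.067 0.04 ]
tray [0.582 0.052 0.04 ]
tray [0.556 0.287 0.04 ]
trayS [0.56  0.281 0.04 ]
trayS [0.71 0.3  0.04]
trayS [0.737 0.072 0.04 ]
trayS [0.583 0.032 0.04 ]
ring [ 0.6356 -0.2082  0.03  ]
beaker [0.638 0.002 0.07 ]
vial [ 0.555 -0.001  0.045]
wash [0.792 0.012 0.15 ]
timer [ 0.36  -0.089  0.016]
marker [0.368 0.148 0.012]
[[ 0.347  0.938 -0.   ]
 [ 0.938 -0.347 -0.   ]
 [-0.     0.    -1.   ]]
```

Request:
apply_moves --commands '[0,0,10,126,-229,-20,1,0,0,20,252,-458,-40,1,0,0,20,252,-458,-40,1,0,0,20,252,-458,-60,1,0,0,20,252,-458,-80,1,0,0,20,252,-458,-80,1,0,0,20,252,-458,-80,1,0,0,20,252,-458,-80,1,0,0,20,252,-458,-80,1,0,0,20,252,-458,-80,1,0,0,20,252,-458,-80,1]' --grip_force 20

```text
time: 1.72
ee_pos: [0.4775, 0.1528, 0.1516]
orientation: [-2.226, -2.216, -0.001]
ft_force: [-0.0, 0.2, 0.6]
grip_width: 0.997
```

```bash
cat > w.py <<'E'
from h import *
from plant import bot
import sys
o=bot.observe();pose=(o["ee_pos"],o["orientation"]);d=bot.snapshot("wrist")
im=d["image"];cv2.imwrite(f"pics/{sys.argv[1]}.png",im[:,:,::-1])
T=camT(d,pose);print(o["ee_pos"].round(4),o["ft_force"].round(1),o["q"].round(2),o["grip_width"])
h=cv2.cvtColor(im,cv2.COLOR_RGB2HSV)
m=((h[...,0]<12)&(h[...,1]>100)&(h[...,2]>60)).astype(np.uint8)
k,l,st,c=cv2.connectedComponentsWithStats(m)
for i in range(1,k):
    if st[i,4]>300: print(st[i],c[i].round(1),atz(d,*c[i],.04,T).round(4))
E
python3 w.py wA
```

```text
[0.4775 0.1528 0.1516] [-0.   0.2  0.6] [-0.63  0.06  0.27  1.93 -0.02  1.16  1.22] 0.9967490786841836
[  36  153   54   53 2214] [ 62.7 178.8] [ 0.4541 -0.0258  0.04  ]
[ 255  181   52   51 2055] [280.4 206. ] [0.4784 0.154  0.04  ]
```

View pics/wA.png

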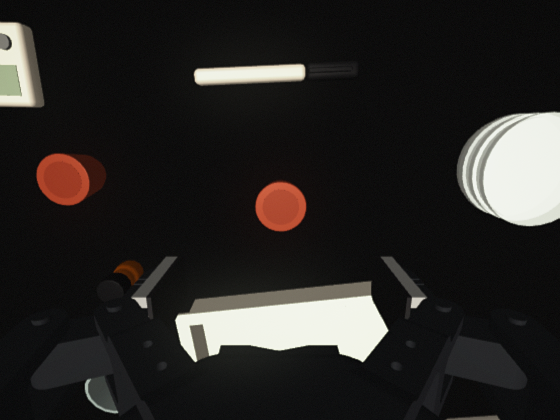

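Request:
apply_moves --commands '[0,0,0,1,0,-50,1,0,0,0,1,0,-100,1,0,0,0,1,0,-125,1,0,0,0,1,0,-145,1,0,0,0,1,0,-145,1,0,0,0,1,0,-145,0,0,0,0,1,0,-145,0,0,0,0,1,0,-145,0,0,0,0,1,0,-145,0,0,0,0,1,0,-145,0,0,0,0,1,0,-145,0,0,0,0,1,0,-145,0]' --grip_force 20

```text
time: 3.28
ee_pos: [0.4801, 0.1525, 0.0081]
orientation: [2.227, 2.215, 0.005]
ft_force: [-0.6, 0.8, 5.7]
grip_width: 0.422
```

```bash
python3 w.py wA2
```

```text
[0.4801 0.1525 0.0081] [-0.6  0.8  5.7] [-0.6   0.25  0.27  2.05 -0.09  0.85  1.28] 0.42249422131965214
[ 229  224  100  121 1893] [275.3 263.3] [0.4664 0.1507 0.04  ]
```

View pics/wA2.png

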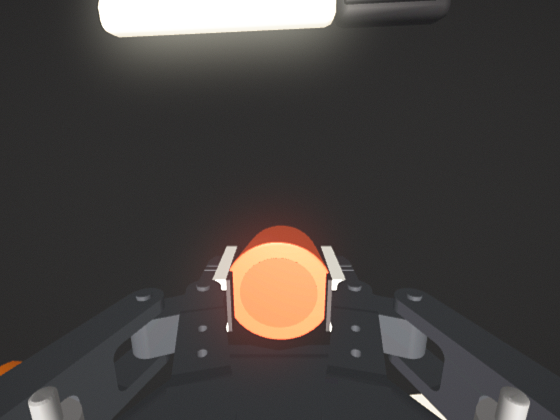

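```bash
python3 -c "
import cv2
i=cv2.imread('pics/wA2.png')[210:370,150:410];cv2.imwrite('pics/wA2z.png',cv2.resize(i,None,fx=3,fy=3))"
```

```text
(no output)
```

View pics/wA2z.png

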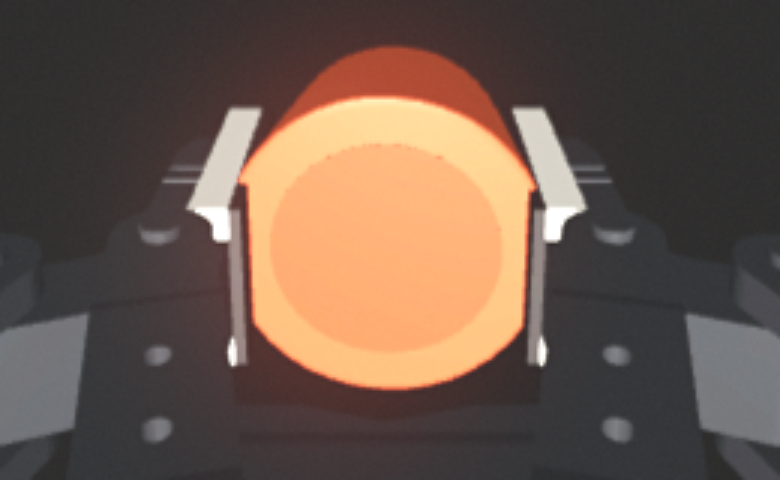

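Request:
apply_moves --commands '[0,0,0,0,0,0,1,0,0,0,0,0,0,1,0,0,0,0,0,0,1,0,0,0,0,0,50,1,0,0,0,0,0,100,1,0,0,0,-9,-60,110,1,0,0,0,-18,-120,110,1,0,0,0,-26,-180,110,1,0,0,0,-26,-180,110,1,0,0,0,-26,-180,110,1,0,0,0,-26,-180,110,1]'

```text
time: 4.7
ee_pos: [0.453, -0.0271, 0.1162]
orientation: [-2.225, -2.218, 0.0]
ft_force: [-0.6, -0.4, 0.9]
grip_width: 1.0
```

```bash
python3 w.py wB
```

```text
[ 0.453  -0.0271  0.1162] [-0.6 -0.4  0.9] [-0.44 -0.02  0.44  2.07  0.01  1.08  1.57] 1.0004241727415795
[  0   6  13  75 330] [ 5.6 44.9] [ 0.3375 -0.2013  0.04  ]
[ 250  188   60   60 2741] [279.8 218. ] [ 0.4537 -0.0266  0.04  ]
[  73  195   72   60 3272] [108.1 223.5] [ 0.4574 -0.1536  0.04  ]
[ 468  216   79   61 3515] [507.6 244.3] [0.4753 0.1454 0.04  ]
```

View pics/wB.png

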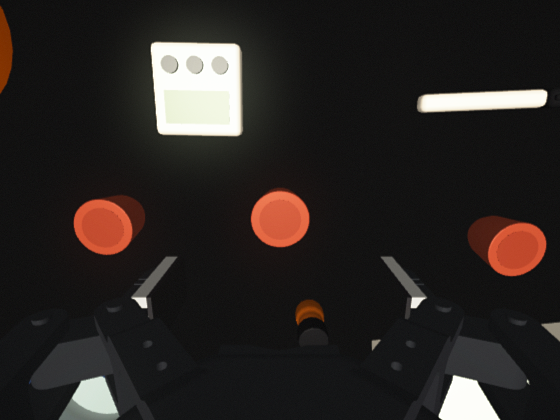

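Request:
apply_moves --commands '[0,0,0,0,0,-50,1,0,0,0,0,0,-85,1,0,0,0,0,0,-108,1,0,0,0,0,0,-108,1,0,0,0,0,0,-108,0,0,0,0,0,0,-108,0,0,0,0,0,0,-108,0,0,0,0,0,0,-108,0,0,0,0,0,0,-108,0,0,0,0,0,0,-108,0,0,0,0,0,0,-108,0]' --grip_force 20

```text
time: 6.12
ee_pos: [0.4541, -0.028, 0.0095]
orientation: [2.227, 2.214, 0.004]
ft_force: [0.4, 1.7, 6.8]
grip_width: 0.487
```

```bash
python3 w.py wB2;python3 -c "
import cv2
i=cv2.imread('pics/wB2.png')[210:370,150:410];cv2.imwrite('pics/wB2z.png',cv2.resize(i,None,fx=3,fy=3))"
```

```text
[ 0.4541 -0.028   0.0095] [0.4 1.7 6.8] [-0.42  0.16  0.45  2.16 -0.09  0.84  1.65] 0.4865972721248823
[ 227  228  105  113 9017] [279.2 286.8] [ 0.4514 -0.0283  0.04  ]
[  0 280  19  67 856] [  6.9 314.8] [ 0.4634 -0.1406  0.04  ]
```

View pics/wB2z.png

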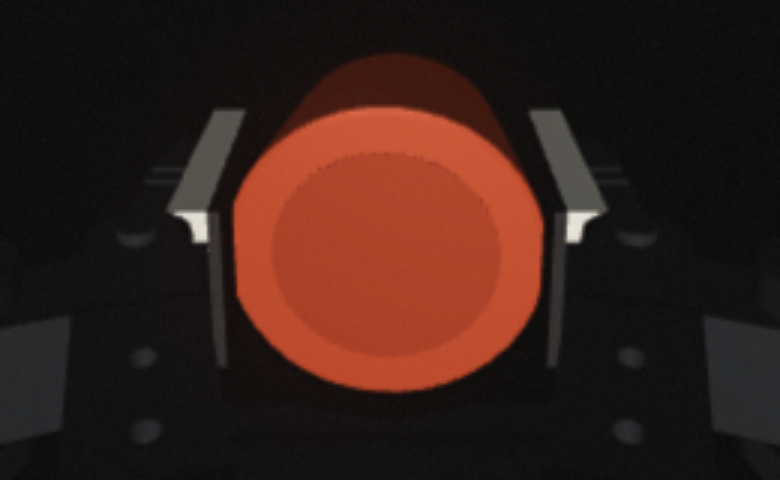

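B stays at 41.4 mm, so it is hard. A closed to 35.9 mm with visibly flattened sides, so A is the supple one. Now back to A, gripping slightly higher.

Request:
apply_moves --commands '[0,0,0,0,0,0,1,0,0,0,0,0,0,1,0,0,0,0,0,0,1,0,0,0,0,0,50,1,0,0,0,0,0,100,1,0,0,0,8,60,110,1,0,0,0,16,120,110,1,0,0,0,25,180,110,1,0,0,0,25,180,110,1,0,0,0,25,180,100,1,0,0,0,25,180,90,1]'

```text
time: 7.55
ee_pos: [0.4776, 0.1496, 0.0973]
orientation: [-2.231, -2.212, 0.002]
ft_force: [0.5, 0.4, -0.4]
grip_width: 1.005
```

```bash
python3 w.py wA3
```

```text
[0.4776 0.1496 0.0973] [ 0.5  0.4 -0.4] [-0.63  0.12  0.29  1.98 -0.04  1.05  1.24] 1.0051175438746225
[   0  161   74   66 3386] [ 32.1 191.5] [ 0.4528 -0.0128  0.04  ]
[245 188  73  73 938] [273.5 218.5] [0.4729 0.1457 0.04  ]
[ 263  212   45   38 1005] [286.2 232.8] [0.4831 0.1543 0.04  ]
```

View pics/wA3.png

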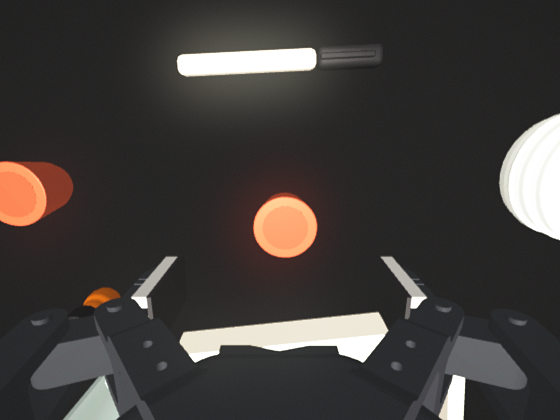

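Request:
apply_moves --commands '[0,0,0,2,3,-45,1,0,0,0,2,3,-70,1,0,0,0,2,3,-85,1,0,0,0,2,3,-85,1,0,0,0,2,3,-85,0,0,0,0,2,3,-85,0,0,0,0,2,3,-85,0,0,0,0,2,3,-85,0,0,0,0,2,3,-85,0,0,0,0,2,3,-85,0,0,0,0,2,3,-85,0]' --grip_force 22

```text
time: 8.98
ee_pos: [0.481, 0.1549, 0.0149]
orientation: [2.227, 2.215, 0.004]
ft_force: [-0.4, -0.3, 6.4]
grip_width: 0.413
```

```bash
python3 w.py wA4;python3 -c "
import cv2
i=cv2.imread('pics/wA4.png')[210:370,150:410];cv2.imwrite('pics/wA4z.png',cv2.resize(i,None,fx=3,fy=3))"
```

```text
[0.481  0.1549 0.0149] [-0.4 -0.3  6.4] [-0.62  0.24  0.28  2.04 -0.09  0.87  1.27] 0.4125504295981867
[ 229  218   97  114 1748] [268.4 255.4] [0.467  0.1503 0.04  ]
```

View pics/wA4z.png

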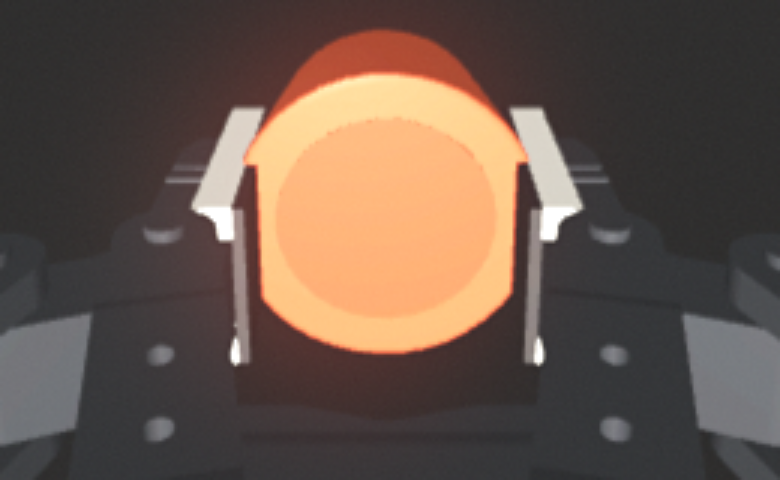

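Request:
apply_moves --commands '[0,0,0,0,0,30,0,0,0,0,0,0,80,0,0,0,0,0,0,130,0,0,0,0,0,0,180,0,0,0,0,26,-60,180,0,0,0,0,52,-120,180,0,0,0,0,78,-180,180,0,0,0,0,104,-240,180,0,0,0,0,130,-300,180,0,0,0,0,150,-350,180,0,0,0,0,157,-363,180,0,0,0,0,157,-363,180,0]'

```text
time: 10.52
ee_pos: [0.6365, -0.2108, 0.193]
orientation: [2.231, 2.211, -0.002]
ft_force: [-0.4, 0.1, -0.7]
grip_width: 0.411
```

Request:
apply_moves --commands '[0,0,0,0,0,0,0,0,0,0,0,0,0,0]'

```text
time: 10.78
ee_pos: [0.637, -0.2063, 0.1935]
orientation: [-2.224, -2.217, -0.002]
ft_force: [0.2, 0.3, -0.1]
grip_width: 0.412
```

```bash
python3 - <<'E'
from h import *
from plant import bot
o=bot.observe();print(o["ee_pos"],o["ft_force"],o["q"].round(2))
pose=(o["ee_pos"],o["orientation"])
D={n:bot.snapshot(n) for n in("wrist","side","top")}
cv2.imwrite("pics/f_w.png",D["wrist"]["image"][:,:,::-1])
cv2.imwrite("pics/f_s.png",cv2.resize(D["side"]["image"][130:310,250:450,::-1],None,fx=3,fy=3))
cv2.imwrite("pics/f_t.png",cv2.resize(D["top"]["image"][100:240,260:440,::-1],None,fx=3,fy=3))
E
```

```text
[ 0.63696824 -0.20627849  0.19354035] [ 0.16308785  0.26859442 -0.11149992] [-0.15  0.42  0.57  1.47 -0.23  1.32  2.  ]
```

View pics/f_w.png

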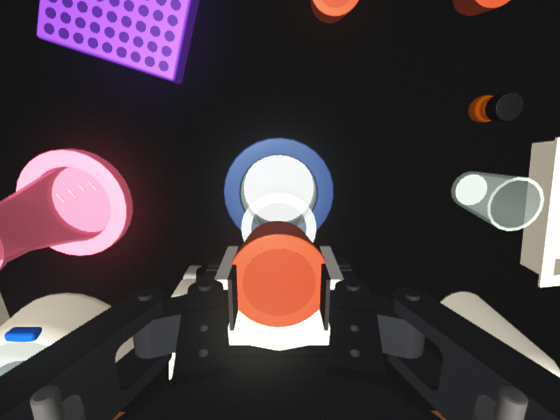

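View pics/f_s.png

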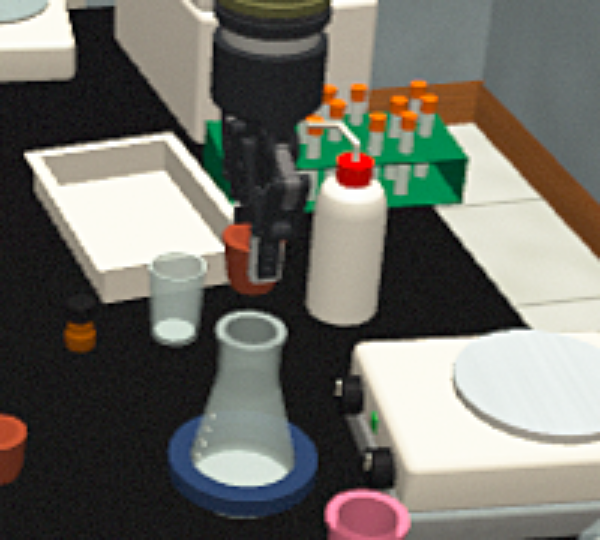

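View pics/f_t.png

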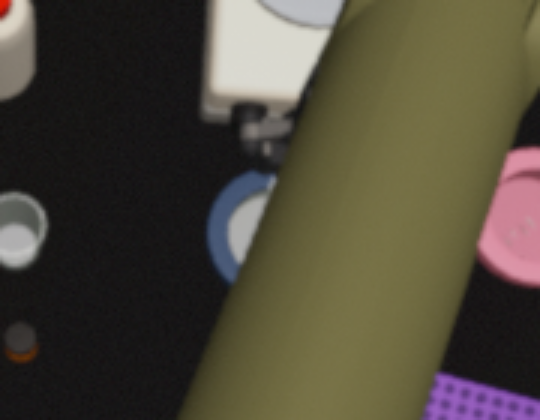

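```bash
python3 - <<'E'
from h import *
from plant import bot
o=bot.observe();pose=(o["ee_pos"],o["orientation"]);d=bot.snapshot("wrist");T=camT(d,pose)
print(o["ee_pos"],o["ft_force"])
a=np.linspace(0,2*np.pi,360)
def ext(c,r,z):
    P=np.array([proj(d,(c[0]+r*np.cos(t),c[1]+r*np.sin(t),z),T) for t in a]);return P.min(0).round(1),P.max(0).round(1)
for c in((.6375,-.209),(.6385,-.2065)):
    print(c,"rim",ext(c,.025,.14),"ring top",ext(c,.056,.03))
z=o["ee_pos"][2]+.0255
for dx in(-.003,0,.003): print(dx,"stop",ext((o["ee_pos"][0]+dx,o["ee_pos"][1]),.022,z))
cv2.imwrite("pics/f_wz.png",cv2.resize(d["image"][130:340,190:370,::-1],None,fx=3,fy=3)[:600])
E
```

```text
[ 0.63693787 -0.20723798  0.19366474] [-0.5399541   0.69121259 -0.3238444 ]
(0.6375, -0.209) rim (array([239. , 190.7]), array([314. , 261.9])) ring top (array([221.5, 135.5]), array([332.6, 244.4]))
(0.6385, -0.2065) rim (array([242.8, 192.2]), array([317.8, 263.3])) ring top (array([224. , 136.6]), array([335. , 245.3]))
-0.003 stop (array([227. , 230.1]), array([332.6, 325.7]))
0 stop (array([227.4, 237.2]), array([332.3, 331.6]))
0.003 stop (array([227.7, 244.2]), array([332. , 337.5]))
```

View pics/f_wz.png

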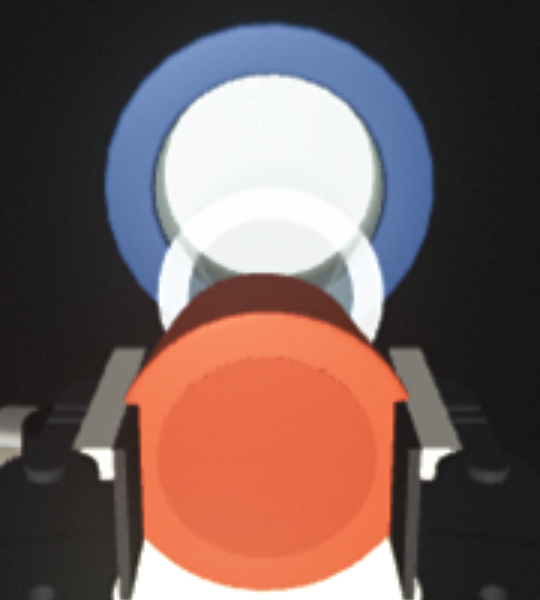

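Request:
apply_moves --commands '[0,0,0,3.5,1,0,0,0,0,0,3.5,1,-15,0,0,0,0,3.5,1,-30,0,0,0,0,3.5,1,-34,0,0,0,0,3.5,1,-37,0,0,0,0,3.5,1,-40,0,0,0,0,3.5,1,-42,0,0,0,0,3.5,1,-42,0]'

```text
time: 11.98
ee_pos: [0.6404, -0.2075, 0.1514]
orientation: [2.228, 2.215, 0.0]
ft_force: [-0.0, 0.7, -0.1]
grip_width: 0.413
```

```bash
cat > v.py <<'E'
from h import *
from plant import bot
import sys
o=bot.observe();print(o["time"],o["ee_pos"].round(4),o["ft_force"].round(2),o["moment"].round(2),o["grip_width"])
D={n:bot.snapshot(n) for n in("wrist","side")}
a=cv2.resize(D["wrist"]["image"][150:350,190:370],None,fx=2.2,fy=2.2);b=cv2.resize(D["side"]["image"][180:300,280:390],None,fx=3.66,fy=3.66)
h=min(a.shape[0],b.shape[0]);cv2.imwrite(f"pics/{sys.argv[1]}.png",np.hstack([a[:h],b[:h]])[:,:800,::-1])
E
python3 v.py i1
```

```text
11.975 [ 0.6404 -0.2075  0.1514] [-0.01  0.72 -0.13] [-0.03  0.03  0.07] 0.4126133627093949
```

View pics/i1.png

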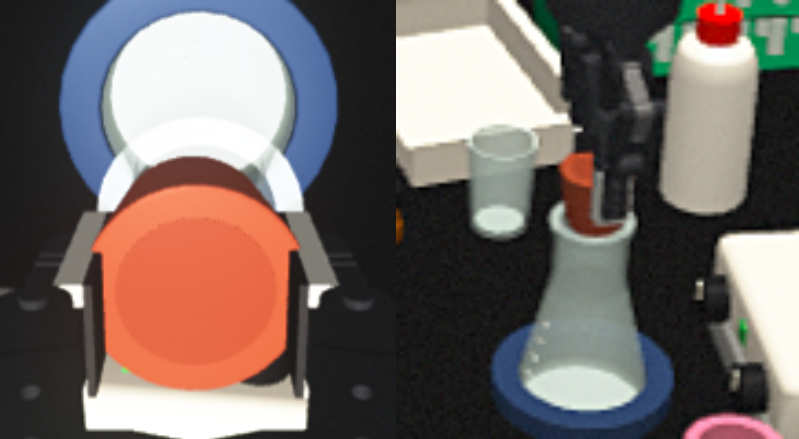

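Request:
apply_moves --commands '[0,0,0,0,0,-2,0,0,0,0,0,0,-4,0,0,0,0,0,0,-6,0,0,0,0,0,0,-6,0]'

```text
time: 12.58
ee_pos: [0.6401, -0.2069, 0.1451]
orientation: [-2.227, -2.215, -0.0]
ft_force: [-1.7, 1.9, 1.6]
grip_width: 0.416
```

Request:
apply_moves --commands '[0,0,0,0,0,-1.5,0,0,0,0,0,0,-3,0,0,0,0,0,0,-3,0]'

```text
time: 12.95
ee_pos: [0.6403, -0.2072, 0.1421]
orientation: [-2.227, -2.215, -0.0]
ft_force: [-2.1, 2.6, 0.3]
grip_width: 0.413
```

```bash
python3 v.py i2
```

```text
12.95 [ 0.6403 -0.2072  0.1421] [-2.11  2.63  0.33] [0.61 0.26 0.01] 0.41310925948771826
```

View pics/i2.png

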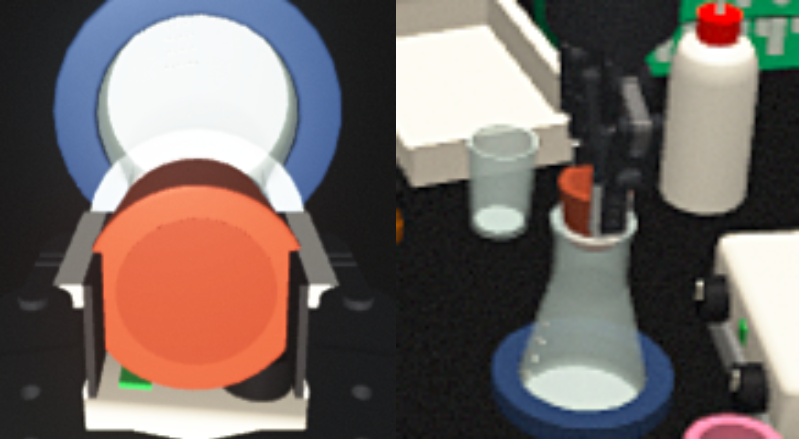

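Request:
apply_moves --commands '[0,0,0,-1,1.2,0,0,0,0,0,-1,1.2,0,0]'

```text
time: 13.3
ee_pos: [0.6395, -0.2065, 0.1422]
orientation: [2.227, 2.215, 0.0]
ft_force: [0.9, 0.5, -1.9]
grip_width: 0.411
```

Request:
apply_moves --commands '[0,0,0,0,0,-1,0,0,0,0,0,0,-2,0,0,0,0,0,0,-2,0]'

```text
time: 13.68
ee_pos: [0.6396, -0.2064, 0.1407]
orientation: [2.227, 2.215, 0.001]
ft_force: [-0.2, 1.8, 2.1]
grip_width: 0.412
```

Request:
apply_moves --commands '[0,0,0,0,0,-1,0,0,0,0,0,0,-2,0,0,0,0,0,0,-2,0]'

```text
time: 14.05
ee_pos: [0.6397, -0.2064, 0.1393]
orientation: [2.227, 2.215, 0.001]
ft_force: [-1.0, 2.2, 5.6]
grip_width: 0.413
```

```bash
python3 v.py i3
```

```text
14.05 [ 0.6397 -0.2064  0.1393] [-1.03  2.22  5.59] [0.41 0.22 0.03] 0.4127191737802055
```

View pics/i3.png

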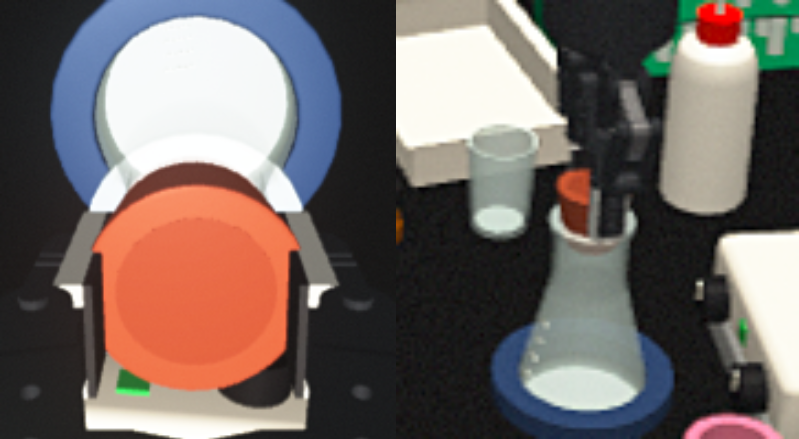

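Request:
apply_moves --commands '[0,0,0,0,0,0,0.7,0,0,0,0,0,0,0.7,0,0,0,0,0,0,0.7,0,0,0,0,0,30,0.7,0,0,0,-2,0,60,0.7,0,0,0,-2,0,60,0,0,0,0,-2,0,60,0,0,0,0,-2,0,60,0,0,0,0,-2,0,60,0,0,0,0,-2,0,60,0]'

```text
time: 15.4
ee_pos: [0.6372, -0.2062, 0.1978]
orientation: [-2.227, -2.215, 0.001]
ft_force: [0.2, 0.4, -0.3]
grip_width: -0.003
```

```bash
python3 v.py i4
```

```text
15.4 [ 0.6372 -0.2062  0.1978] [ 0.15  0.39 -0.26] [0.   0.01 0.02] -0.003468465758374613
```

View pics/i4.png

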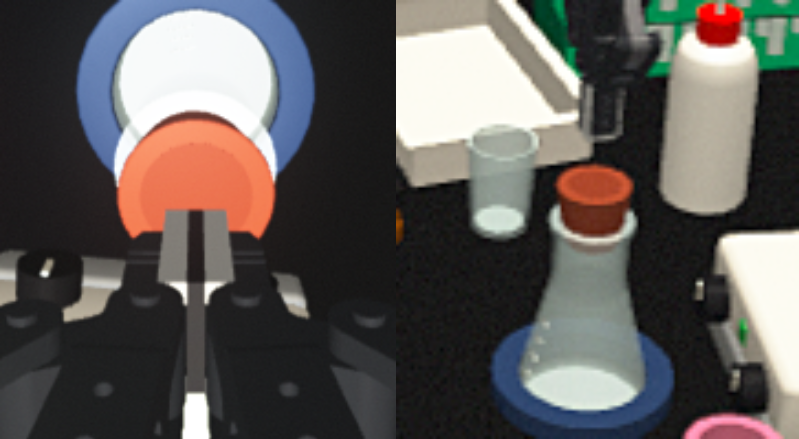

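Request:
apply_moves --commands '[0,0,0,0,0,-15,0,0,0,0,0,0,-25,0,0,0,0,0,0,-28,0,0,0,0,0,0,-28,0]'

```text
time: 16.0
ee_pos: [0.6372, -0.2062, 0.1699]
orientation: [-2.227, -2.215, 0.001]
ft_force: [0.2, 0.5, 0.3]
grip_width: 0.002
```

Request:
apply_moves --commands '[0,0,0,0,0,-1,0,0,0,0,0,0,-2,0,0,0,0,0,0,-3,0,0,0,0,0,0,-3,0]'

```text
time: 16.5
ee_pos: [0.6373, -0.2063, 0.1673]
orientation: [-2.228, -2.215, -0.0]
ft_force: [-0.8, -0.4, 0.1]
grip_width: 0.002
```

Request:
apply_moves --commands '[0,0,0,0,0,-1,0,0,0,0,0,0,-2,0,0,0,0,0,0,-2,0]'

```text
time: 16.88
ee_pos: [0.6373, -0.2062, 0.1652]
orientation: [-2.228, -2.215, 0.0]
ft_force: [0.6, -0.5, 0.5]
grip_width: 0.003
```

Request:
apply_moves --commands '[0,0,0,0,0,-1,0,0,0,0,0,0,-2,0,0,0,0,0,0,-2,0]'

```text
time: 17.25
ee_pos: [0.6377, -0.2065, 0.1645]
orientation: [2.227, 2.214, 0.001]
ft_force: [-1.6, 0.6, 5.0]
grip_width: -0.002
```

Request:
apply_moves --commands '[0,0,0,0,0,-1,0,0,0,0,0,0,-2,0,0,0,0,0,0,-2,0]'

```text
time: 17.62
ee_pos: [0.638, -0.2067, 0.1634]
orientation: [2.227, 2.213, 0.002]
ft_force: [-1.9, 0.6, 8.9]
grip_width: -0.002
```

Request:
apply_moves --commands '[0,0,0,0,0,-1,0,0,0,0,0,0,-2,0,0,0,0,0,0,-2,0]'

```text
time: 18.0
ee_pos: [0.6381, -0.2068, 0.162]
orientation: [2.226, 2.213, 0.003]
ft_force: [-3.3, 1.2, 10.8]
grip_width: 0.002
```

Request:
apply_moves --commands '[0,0,0,0,0,-1,0,0,0,0,0,0,-2.5,0,0,0,0,0,0,-2.5,0]'

```text
time: 18.38
ee_pos: [0.6382, -0.2068, 0.1602]
orientation: [2.226, 2.213, 0.004]
ft_force: [-3.3, 1.6, 12.7]
grip_width: -0.002
```

```bash
python3 v.py i5
```

```text
18.375 [ 0.6382 -0.2068  0.1602] [-3.26  1.62 12.75] [ 0.3   0.86 -0.07] -0.0018529881604986062
```

View pics/i5.png

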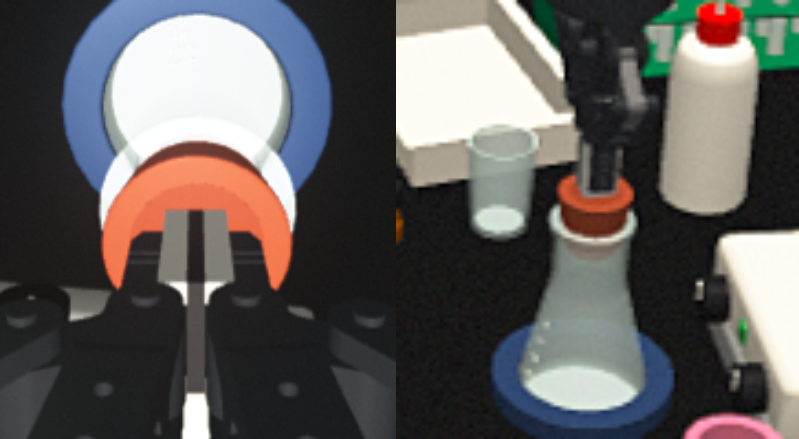

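Request:
apply_moves --commands '[0,0,0,0,0,10,0,0,0,0,0,0,40,0,0,0,0,0,0,70,0,0,0,0,0,0,70,1]'

```text
time: 18.98
ee_pos: [0.6386, -0.207, 0.2295]
orientation: [2.225, 2.212, 0.004]
ft_force: [0.2, 0.2, -1.1]
grip_width: 0.2
```

```bash
python3 - <<'E'
from h import *
from plant import bot
d=bot.snapshot("side");T=d["T"]
o=bot.observe();print(o["ee_pos"],o["ft_force"])
a=np.linspace(0,2*np.pi,120)
c=(.6381,-.2075)
img=cv2.resize(d["image"][215:265,305:365,::-1],None,fx=12,fy=12,interpolation=cv2.INTER_CUBIC)
raw=img.copy()
def circ(z,r,col):
    P=np.array([proj(d,(c[0]+r*np.cos(t),c[1]+r*np.sin(t),z),T) for t in a]);P=((P-[305,215]+.5)*12).astype(int)
    cv2.polylines(img,[P.reshape(-1,1,2)],True,col,1)
circ(.14,.025,(0,255,0));circ(.16,.022,(255,255,0));circ(.164,.022,(255,0,255))
cv2.imwrite("pics/dep.png",img)
E
```

```text
[ 0.63774282 -0.20652651  0.22749219] [-0.12937316  0.47728746 -0.4122282 ]
```

View pics/dep.png

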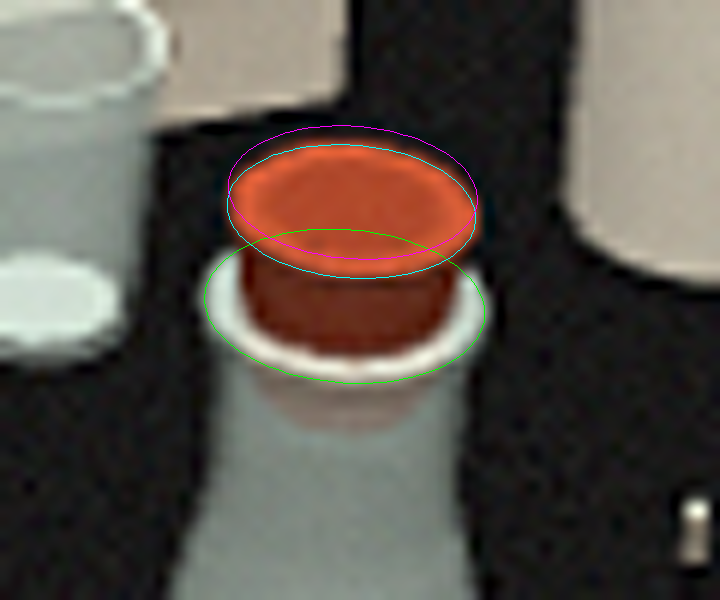

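Request:
apply_moves --commands '[0,0,0,-60,16,0,1,0,0,0,-120,32,-20,1,0,0,0,-178,48,-60,1,0,0,0,-178,48,-100,1,0,0,0,-178,48,-112,1,0,0,0,-178,48,-112,1,0,0,0,-178,48,-112,1]'

```text
time: 19.9
ee_pos: [0.4611, -0.1589, 0.1161]
orientation: [2.226, 2.213, 0.001]
ft_force: [0.2, 0.2, 0.3]
grip_width: 1.005
```

```bash
python3 w.py wC
```

```text
[ 0.4611 -0.1589  0.1161] [0.2 0.2 0.3] [-0.29  0.06  0.59  2.01 -0.04  1.08  1.88] 1.0054692165217571
[  38    0  176  120 2921] [169.   72.6] [ 0.3625 -0.2303  0.04  ]
[ 417  177   74   60 3453] [454.6 204.3] [ 0.4525 -0.0313  0.04  ]
[ 250  184   60   61 2800] [279.8 214.8] [ 0.4596 -0.1585  0.04  ]
```

View pics/wC.png

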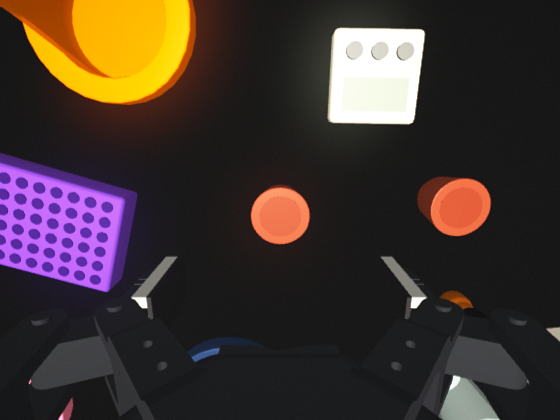

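Request:
apply_moves --commands '[0,0,0,-1.5,0,-50,1,0,0,0,-1.5,0,-85,1,0,0,0,-1.5,0,-107,1,0,0,0,-1.5,0,-107,1,0,0,0,-1.5,0,-107,0,0,0,0,-1.5,0,-107,0,0,0,0,-1.5,0,-107,0,0,0,0,-1.5,0,-107,0,0,0,0,-1.5,0,-107,0,0,0,0,-1.5,0,-107,0]' --grip_force 22

```text
time: 21.2
ee_pos: [0.4591, -0.1583, 0.0093]
orientation: [2.227, 2.214, 0.003]
ft_force: [-1.4, 1.3, 5.7]
grip_width: 0.477
```

Request:
apply_moves --commands '[0,0,0,0,0,30,0,0,0,0,0,0,85,0,0,0,0,0,0,140,0,0,0,0,32,50,140,0,0,0,0,64,100,140,0,0,0,0,96,150,140,0,0,0,0,128,200,140,0,0,0,0,160,250,140,0,0,0,0,191,298,140,0,0,0,0,191,298,140,0,0,0,0,191,298,110,0]'

```text
time: 22.58
ee_pos: [0.6509, 0.14, 0.1202]
orientation: [2.224, 2.214, 0.007]
ft_force: [0.7, -0.5, -0.6]
grip_width: 0.48
```

```bash
python3 w.py wT; python3 - <<'E'
from plant import bot
import cv2
cv2.imwrite("pics/t2.png",bot.snapshot("top")["image"][:,:,::-1])
E
```

```text
[0.6509 0.14   0.1202] [ 0.7 -0.5 -0.6] [-0.56  0.44  0.4   1.56 -0.18  1.18  1.44] 0.479858375411191
[ 228  246  103   96 7979] [278.5 293.2] [0.7167 0.1392 0.04  ]
```

View pics/wT.png

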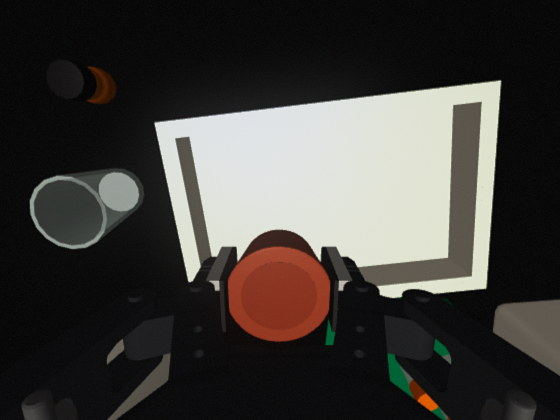

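View pics/t2.png

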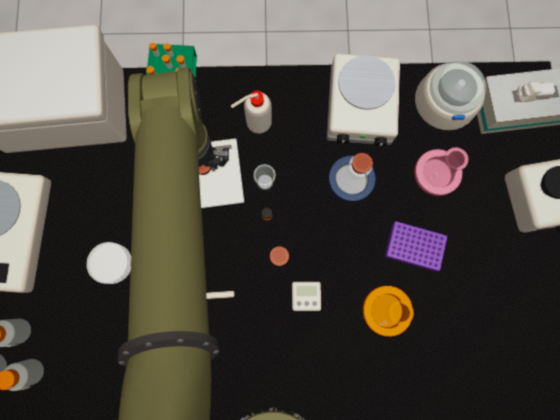

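```bash
python3 - <<'E'
from h import *
from plant import bot
o=bot.observe();d=bot.snapshot("wrist");T=camT(d,(o["ee_pos"],o["orientation"]))
for p in((155,123),(500,81),(487,289),(189,281)):print(atz(d,*p,.04,T).round(3))
E
```

```text
[0.579 0.055 0.04 ]
[0.554 0.283 0.04 ]
[0.705 0.3   0.04 ]
[0.697 0.068 0.04 ]
```

Request:
apply_moves --commands '[0,0,0,0,0,-50,0,0,0,0,0,0,-85,0,0,0,0,0,0,-100,0,0,0,0,0,0,-105,0,0,0,0,0,0,-105,0,0,0,0,0,0,-105,0.7,0,0,0,0,0,-105,0.7,0,0,0,0,0,-105,0.7,0,0,0,0,0,-60,0.7,0,0,0,0,0,0,0.7,0,0,0,0,0,20,1,0,0,0,0,0,20,1]'

```text
time: 24.22
ee_pos: [0.6499, 0.14, 0.1397]
orientation: [2.227, 2.214, 0.005]
ft_force: [0.6, -0.2, -0.9]
grip_width: 1.001
```

```bash
python3 w.py wT2
```

```text
[0.6499 0.14   0.1397] [ 0.6 -0.2 -0.9] [-0.56  0.42  0.4   1.54 -0.17  1.21  1.44] 1.000787511105013
[ 252  184   54   53 2192] [278.5 210.6] [0.6519 0.1396 0.04  ]
```

View pics/wT2.png

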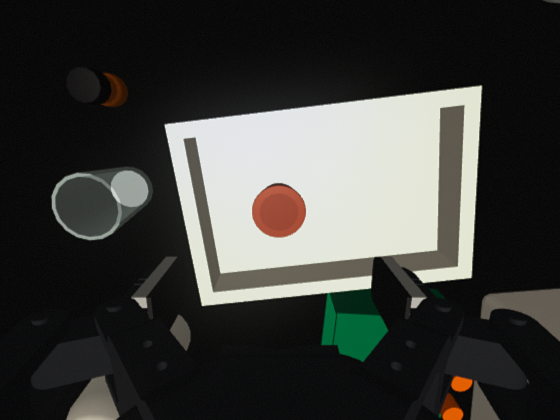

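C is standing in the tray at pixel (279,211). Now B.

Request:
apply_moves --commands '[0,0,0,-45,-38,0,1,0,0,0,-90,-76,0,1,0,0,0,-135,-114,0,1,0,0,0,-180,-152,0,1,0,0,0,-196,-168,-10,1,0,0,0,-196,-168,-25,1,0,0,0,-196,-168,-25,1,0,0,0,-196,-168,-25,1]'

```text
time: 25.28
ee_pos: [0.4533, -0.0275, 0.1124]
orientation: [-2.226, -2.217, 0.002]
ft_force: [0.7, -0.2, 0.2]
grip_width: 1.001
```

```bash
python3 w.py wB5
```

```text
[ 0.4533 -0.0275  0.1124] [ 0.7 -0.2  0.2] [-0.5  -0.01  0.5   2.08  0.01  1.07  1.57] 1.0008967090054608
[ 250  189   61   60 2835] [280.4 219.2] [ 0.4537 -0.0267  0.04  ]
[439 387  49  33 963] [459.5 407.1] [0.6254 0.1285 0.04  ]
```

Request:
apply_moves --commands '[0,0,0,0,0,-45,1,0,0,0,0,0,-80,1,0,0,0,0,0,-104,1,0,0,0,0,0,-104,1,0,0,0,0,0,-104,0,0,0,0,0,0,-104,0,0,0,0,0,0,-104,0,0,0,0,0,0,-104,0,0,0,0,0,0,-104,0,0,0,0,0,0,-104,0]' --grip_force 22

```text
time: 26.58
ee_pos: [0.4542, -0.0279, 0.0101]
orientation: [2.227, 2.214, 0.004]
ft_force: [0.7, 1.2, 6.3]
grip_width: 0.483
```

Request:
apply_moves --commands '[0,0,0,0,0,30,0,0,0,0,0,0,85,0,0,0,0,0,0,140,0,0,0,0,34,47,140,0,0,0,0,68,94,140,0,0,0,0,102,141,140,0,0,0,0,136,188,140,0,0,0,0,170,235,140,0,0,0,0,184,256,140,0,0,0,0,184,256,140,0,0,0,0,184,256,110,0]'

```text
time: 27.95
ee_pos: [0.6385, 0.2267, 0.1211]
orientation: [2.227, 2.212, 0.006]
ft_force: [0.0, -0.4, -1.0]
grip_width: 0.485
```

```bash
python3 w.py wT3
```

```text
[0.6385 0.2267 0.1211] [ 0.  -0.4 -1. ] [-0.66  0.46  0.37  1.53 -0.17  1.19  1.3 ] 0.4845685998582437
[ 135  202   62   58 2586] [164.8 231.6] [0.6514 0.1395 0.04  ]
[ 228  229  103  110 8756] [278.9 286. ] [0.6983 0.2262 0.04  ]
```

View pics/wT3.png

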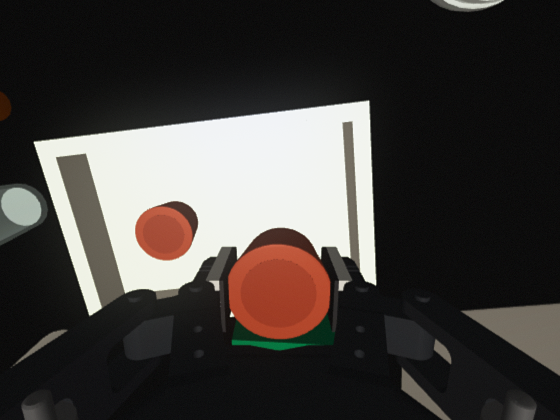

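Request:
apply_moves --commands '[0,0,0,0,-2,-50,0,0,0,0,0,-2,-85,0,0,0,0,0,-2,-100,0,0,0,0,0,-2,-105,0,0,0,0,0,-2,-105,0,0,0,0,0,-2,-105,0.62,0,0,0,0,-2,-105,0.62,0,0,0,0,-2,-105,0.62,0,0,0,0,-2,-60,0.62,0,0,0,0,-2,0,0.62,0,0,0,-40,-2,60,1,0,0,0,-80,-2,100,1]'

```text
time: 29.5
ee_pos: [0.5592, 0.2256, 0.2185]
orientation: [2.228, 2.213, 0.003]
ft_force: [0.4, 1.1, -0.4]
grip_width: 0.995
```

Request:
apply_moves --commands '[0,0,0,-60,40,0,1,0,0,0,-90,90,0,1,0,0,0,-120,140,0,1,0,0,0,-150,190,0,1,0,0,0,-180,240,0,1,0,0,0,-180,240,0,1,0,0,0,-180,240,0,1]'

```text
time: 30.38
ee_pos: [0.3796, 0.4653, 0.2162]
orientation: [2.227, 2.215, -0.0]
ft_force: [0.2, 0.1, 0.3]
grip_width: 1.003
```

```bash
python3 - <<'E'
from plant import bot
import cv2
o=bot.observe();print(o["time"],o["ee_pos"],o["ft_force"])
for n in("top","side"): cv2.imwrite(f"pics/{n}_end.png",bot.snapshot(n)["image"][:,:,::-1])
E
```

```text
30.375 [0.37955208 0.46528615 0.2161874 ] [0.23175259 0.05379057 0.25603651]
```

View pics/top_end.png

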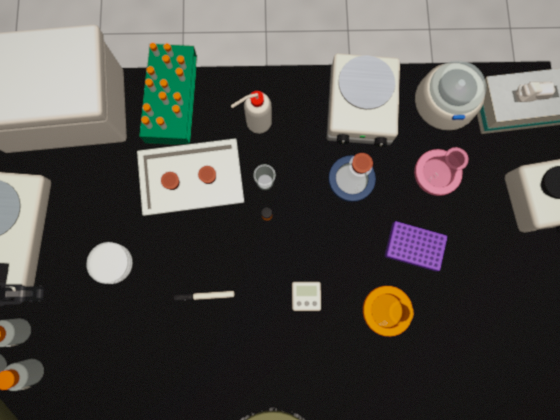

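View pics/side_end.png

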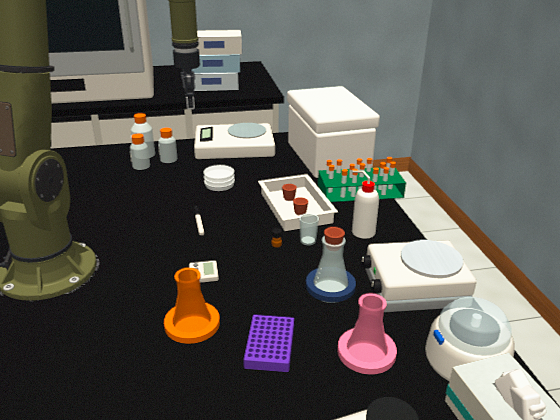

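```bash
python3 - <<'E'
from h import *
from plant import bot
d=bot.snapshot("side");T=d["T"];t=bot.snapshot("top");a=np.linspace(0,2*np.pi,120)
pics=[]
for d in(d,t):
    u,v=(305,215) if d is not t else (320,140)
    img=cv2.resize(d["image"][v:v+60,u:u+65,::-1],None,fx=6,fy=6,interpolation=cv2.INTER_CUBIC)
    for z,r,col in((.14,.025,(0,255,0)),(.16,.022,(255,255,0)),(.03,.056,(0,255,255))):
        P=np.array([proj(d,(.638+r*np.cos(q),-.2078+r*np.sin(q),z),d["T"]) for q in a]);P=((P-[u,v]+.5)*6).astype(int)
        cv2.polylines(img,[P.reshape(-1,1,2)],True,col,1)
    pics.append(img)
cv2.imwrite("pics/dep2.png",np.hstack(pics))
E
```

```text
(no output)
```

View pics/dep2.png

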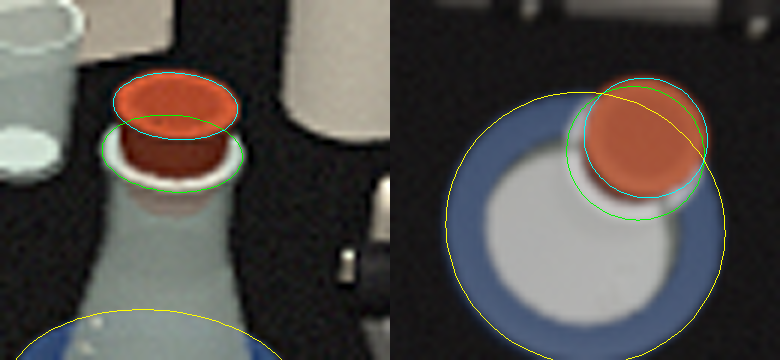

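The stopper's top fits the z = 0.160 circle in both views, so it is about 20 mm in and upright, and the flask stands where it was. Handing in.

```bash
python3 -c "
from plant import bot
print(bot.sign_off())"
```

```text
the job is handed in; nothing more can be done
None
```

The supple stopper is in the flask neck, about half its length in, and the two hard ones are in the white tray. I handed the job in at about 30 s.

- **Which is which:** I squeezed them at 20 to 22 N. Stopper A (largest y) closed to 35.9 mm and its sides flattened, so it is the supple one. B stayed at 41.4 mm and C at 40.5 mm, so both are hard. C was only squeezed when I picked it up for the tray, after A was already in the flask.
- **Insertion:** I lowered A into the neck by its sides to about 15 mm, then pushed from above with the shut fingers. The highest force reading was about 13 N, with the fingertips ending at z = 0.160.
- **Last checks:** In the top and side views the stopper's top is at z ≈ 0.160 m, about 20 mm in (to within a millimetre or two), wide end up. The flask and its ring, the tray and the other things show no visible movement, both hard stoppers stand in the tray, and the arm is clear of everything.
- **Disagreement:** The top and wrist cameras placed the flask mouth about 2 mm apart, which is within the calibration. I used the wrist value and then moved about 1 mm sideways to relieve a 2 to 3 N side force during insertion. The tray also measured about 15 mm larger each way than stated, which I left unexplained.

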